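# Brush out the glue pot

## Robot

A 6-joint arm with a two-finger parallel gripper is mounted at the origin on the work surface. World frame = base frame: x ahead of the robot, y to its left, z up, the work surface at z = 0. Lengths are in m, angles in rad, forces in N, time in s.
With the tool pointing down it reaches from about 0.25 to 0.775 m from the base axis. Payload 4 kg.
Tool frame: the origin (TCP) lies at the very end of the fingers, on their centre line; the grasp point (between the pads) lies 19 mm behind it; z points along the fingers, y is the direction in which the jaws open and shut (so a half turn about z gives the same grasp; the last joint's range is limited). The gripper opens to 94 mm and grips with 3 to 60 N. Pads are 16 mm wide; open, the fingers measure 119 mm over their backs; the gripper's body (75 mm by 177 mm) begins 78 mm behind the grasp point.
Start: joints at [1.008, 0.087, 1.371, -0, 1.684, -0.103], TCP at [0.244, 0.493, 0.206] pointing down, gripper open.
Joint ranges: [-3.1, 3.1], [-0.76, 2.03], [0.27, 2.55], [-1.08, 4.22], [0.17, 2.65], [-2.57, 2.57]. Speed limits (rad/s): [2.79, 2.79, 3.14, 3.14, 3.14, 3.14].

## Interface

Orientations are given as [roll, pitch, yaw] about the fixed x, y, z axes, in that order (R = Rz(yaw) Ry(pitch) Rx(roll)).
In Python, from bench import robot, snapshot, models gives the robot as it stands.
- The arm moves only by the tool arm_command, never from a script. Its argument "commands" is text: rows parted by semicolons, each of 7 numbers parted by spaces: the shift along the tool's x, y, z in mm, then the turn, a rotation vector about the tool's x, y, z in degrees, then the opening, from 0 (shut) to 1 (fully open). In form: tx ty tz rx ry rz hand; .... A call has 1 to 12 rows; each row shifts and turns the pose as measured when the row begins, along the tool's axes as they then stand; what a row does not reach is not made up. A row lasts 1/8 s, in which the tool goes at most 62.5 mm and 10.7 degrees, less where a joint would pass 70% of its speed; a pose out of reach is approached as far as the arm can. A call is refused whole if a number of a shift passes 62.5 or a number of a turn 10.7, either way. A call with a gripper value outside its range is refused whole. The fingers move at their own pace and stop on an object; the grip force is fixed at half the most. Time passes only in rows, so rows that do not move let the fingers close. It gives the time, the measured TCP pose, the force and the opening at its end, in the units of the state.
- robot.get_obs(): the state, without advancing time (a new reading comes with each control period).
- snapshot(name): name is "scene" or "side" or "wrist"; returns a dict with "img" (480x640x3 uint8, blue, green, red), "camera_matrix" (3x3 intrinsics, pixels), "dist" ([k1, k2, p1, p2, k3] as OpenCV has them; the pictures are not rectified), "origin" and "rotation" of the camera in the world. Camera axes: x right, y down, z forward; pixel columns grow to the right and rows downward; lengths in m; the calibration is good to about 2 mm. A picture is of the moment at which its call begins. There is no depth.
- robot.close_job(): hands the job in, once; it reports no verdict.
Trained networks look in a picture, given as the dict that the camera call returned (one of the last four; its "shot" number tells which), for a name from the list of things; names that differ only in an ending like _2 or _b are one class to them, and where a whole thing is asked for, a point or a joint stands for the part that bears it (a point fixed in the world has none). Each returns a list of dicts, best first, with "conf" (0 to 1); they miss things now and then, are a little off and sometimes report something else, mostly with a low value. They report only what shows in the picture. A call takes as long as a camera call. They do not tell look-alikes from the thing itself.
- models.spot_in(query, picture): "bbox" ([left, top, width, height] as shares, 0 to 1, of the picture: columns of its width, rows of its height, round what is visible of it).
- models.tip_of(query, picture): "centre" ([column, row] as shares, 0 to 1, of the picture: columns of its width, rows of its height: a listed point, or the origin of a listed thing).
The state is a dict: "time": time; "joint_positions": joint angles; "qvel": joint speeds; "joint_torque": joint torques, N m; "tool_pos": TCP position; "ee_rot": TCP orientation; "wrist_force": force on the tool from outside, world axes, zero at the start; "wrist_torque": the same for the moment, N m; "width": finger opening in m.
Only numpy, scipy, OpenCV 4.12 (cv2) and the standard library are available. Lean on these libraries where they do the work, as an engineer would, in place of code of your own. Each camera call takes 0.05 s, during which the arm holds its last target. There are 200 camera calls.

## Task

The bench lamp hangs in the way over the shoemaker's steel glue pot: swing its arm aside until the shade stands a good hand's breadth clear of the pot, and leave it there. Then take the long round brush out of its stand and brush out the inside of the pot with three full strokes, each one down to the pot's floor and up again until the end of the bristles is near the rim. Stand the brush back upright in its stand, leaving the pot and the stand upright where they are and the other things on the bench undisturbed.

Things in the scene. Friction and masses are not known exactly. Their poses are not given: they have to be found in the camera images.
- pot: Open steel glue pot on the bench, loose, about 0.6 kg: round, 72 mm across (75 at the rim bead), 105 mm high, 66 mm clear inside with a straight wall, floor 5 mm thick, with an ear handle that reaches 70 mm from the axis. Origin: centre of its underside; z up the axis; the ear points along its own -x. It stands under the lamp's shade at the start.
- brush: Long round brush, 205 mm, 0.12 kg, loose, standing upright in its stand, bristles down. Stiff bristle head 75 mm long, 54 mm across (soft tips 59), lowest 6 mm tapered to 44 mm; wire stem 8 mm across to 108 mm; round wooden handle 18 mm across from 116 to 190 mm, swelling to 21 mm at 199. Grip the handle from above at 160 to 175 mm. Origin: centre of the bristles' lower end; z towards the handle.
- stand: Squat open stoneware brush stand without handle, loose, 0.55 kg: round, 86 mm across, 75 mm high, wall 6 mm (74 mm clear inside), floor 6 mm thick, on which the brush stands. Origin: centre of its underside; z up. It stands to the left or to the right of the pot.
- lamp_arm (a joint): Angle of the lamp's horizontal swing arm about its upright post, rad, from -1.5 to 1.5, growing counter-clockwise seen from above; at 0 the arm points along the lamp's own -x, roughly towards the robot. The joint is stiff (about 0.5 N m, or 2 N at the knob) and stays where it is left.
- lamp_knob (a point): Mid-height of the upright round knob on top of the lamp's shade, 250 mm from the pivot axis; knob 20 mm across, 38 mm tall (z 297 to 335 mm), this point at z 317. The shade below is a round dome 120 mm across, z 235 to 297 mm, and may swing over everything on the bench (the brush in its stand tops out at 211 mm). The arm tube, 14 mm across at z 284, runs to the post.
- lamp_pivot (a point): Point on the vertical axis of the lamp's swing joint, at the knob point's height. The post below is 18 mm across, the hub on it reaches z 305 mm, the fixed round base is 150 mm across.
- tumbler: Bystander: tapered blue plastic tumbler, 82 mm across the rim, 110 mm high, with a spoon standing in it up to 170 mm; on the other side of the pot from the stand. Origin: centre of its underside.
- shoe: Bystander: half-made canvas shoe on its wooden last, 275 mm long, 100 mm wide, 135 mm high. Origin: underside, about the middle of its length; x towards the toe.
- bare_last: Bystander: bare wooden shoe last, 250 mm long, 85 mm wide, 113 mm high. Origin: underside, about the middle; x towards the toe.
- tin: Bystander: closed round steel tin, 87 mm across, 94 mm high. Origin: centre of its underside.
- hammer: Bystander: hammer lying flat, 240 mm long. Origin: near its middle on the bench; handle towards its -x.
- soles: Bystander: stack of cut soles lying flat, 250 mm long, 25 mm high. Origin: underside, about the middle.
Not all that is in view belongs to the job. What is shaped like the stand but orange or yellow is not meant.

How it is judged:
By the outcome, as a careful person would: the job done as asked, in the order asked, and still so for the second after the job is handed in, with the robot touching nothing.
It also fails if it takes over 62 s, if anything falls off the work surface, if the arm or the gripper's body presses on something with over 40 N, if the wrist force passes 120 N, or if a joint passes its speed limit or range.

## Working session

There is one attempt and no reset: what is moved stays moved. The work goes in short steps, Python scripts to look and compute and a tool call to move; the robot and the scene stay as the last step left them, time stands still between calls to the robot, and variables do not carry over. Pictures are saved under pics/ and viewed, about 8 in all and at most 12, crops included, and the job is handed in when it is done.

Besides the shell and the picture viewer there is one more tool, called after ">>>" as name(argument=value, ...), one argument or row to a line, values as JSON. arm_command: Moves the arm, as the interface text tells. Its arguments: {"type":"object","properties":{"commands":{"type":"string"}},"required":["commands"]}

```bash
mkdir -p pics; cat > h.py <<'E'
import numpy as np, cv2
from bench import robot, snapshot, models
def ray(p,uv):
    K=np.array(p["camera_matrix"],float);d=np.array(p["dist"],float)
    n=cv2.undistortPoints(np.array([[uv]],float),K,d)[0,0]
    R=np.array(p["rotation"]);v=R@np.array([n[0],n[1],1.]);return np.array(p["origin"]),v/np.linalg.norm(v)
def onz(p,uv,z):
    o,v=ray(p,uv);return o+v*(z-o[2])/v[2]
def tri(rs):
    A=sum(np.eye(3)-np.outer(v,v) for o,v in rs);b=sum((np.eye(3)-np.outer(v,v))@o for o,v in rs)
    return np.linalg.solve(A,b)
def proj(p,X):
    R=np.array(p["rotation"]);o=np.array(p["origin"])
    rv=cv2.Rodrigues(R.T)[0];return cv2.projectPoints(np.array([X],float),rv,-R.T@o,np.array(p["camera_matrix"],float),np.array(p["dist"],float))[0][0,0]
E
python3 - <<'E'
from h import *
print(robot.get_obs())
S={n:snapshot(n) for n in("scene","side","wrist")}
for n,p in S.items():
    cv2.imwrite(f"pics/{n}0.png",p["img"]);print(n,np.round(p["origin"],3),np.round(np.array(p["rotation"])[:,2],2))
ims=np.hstack([cv2.resize(S[n]["img"],(400,300)) for n in("scene","side")])
for q in["pot","brush","stand","lamp_knob","lamp_pivot","tumbler","shoe","bare_last","tin","hammer","soles"]:
    zs=0.317 if 'lamp' in q else 0
    for n,p in S.items():
        r=models.tip_of(q,p)
        for d in r[:3]:
            uv=np.array(d["centre"])*[640,480]
            print(q,n,round(d["conf"],2),np.round(uv),np.round(onz(p,uv,0.006 if q=='brush' else zs),3))
E
```

```text
{'time': 0.0, 'joint_positions': array([ 1.00794045e+00,  8.79387564e-02,  1.37223372e+00,  5.73911157e-06,
        1.68358879e+00, -1.03111801e-01]), 'qvel': array([ 0.00013142, -0.00232851,  0.00119123, -0.00189387,  0.00075143,
       -0.00205473]), 'joint_torque': array([ 1.02864778e-03, -3.40172839e+01, -3.02430439e+01,  7.17501249e-02,
        3.27123399e-02, -1.61162825e-04]), 'tool_pos': array([0.24376297, 0.49242687, 0.20432347]), 'ee_rot': array([-3.13943614e+00, -2.28887218e-04,  2.68184897e+00]), 'wrist_force': array([-0.14288336,  0.42376541,  0.18835199]), 'wrist_torque': array([0.03493337, 0.0620448 , 0.0012634 ]), 'width': 0.09420759704185855}Traceback (most recent call last):
  File "<stdin>", line 5, in <module>
IndexError: too many indices for array: array is 1-dimensional, but 2 were indexed
```

View pics/scene0.png

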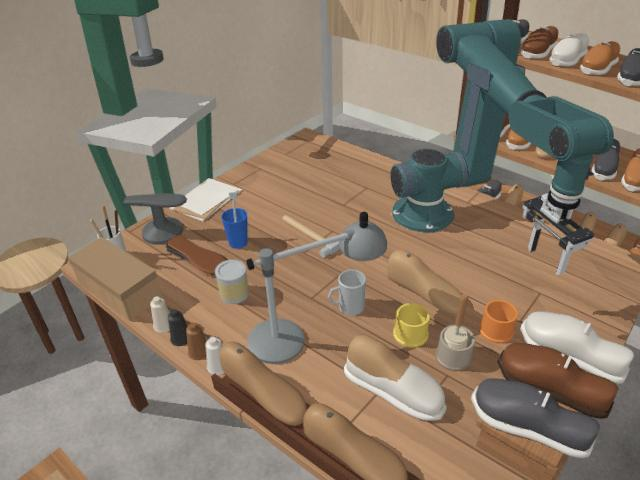

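The scene picture shows the lamp base at (275,340), the knob at (364,220), the pot at (352,292) and the brush in its stand at (456,345). The tumbler is at (236,228), and yellow and orange decoy cups are at (411,325) and (500,320). The camera's rotation is one-dimensional, so I need its format.

```bash
cat > /tmp/a.py <<'E'
from h import *
S={n:snapshot(n) for n in("scene","side","wrist")}
for n,p in S.items():
    cv2.imwrite(f"pics/{n}0.png",p["img"]);print(n,p["origin"],p["rotation"])
from scipy.spatial.transform import Rotation as Ro
for p in S.values():
    r=np.array(p["rotation"]).ravel()
    if r.size==3: p["rotation"]=Ro.from_euler("xyz",r).as_matrix()
    elif r.size==4: p["rotation"]=Ro.from_quat(r).as_matrix()
    print(np.round(p["rotation"][:,2],2))
for q in["pot","brush","stand","lamp_knob","lamp_pivot","tumbler","shoe","bare_last","tin","hammer","soles"]:
    zs=0.317 if 'lamp' in q else 0
    for n,p in S.items():
        r=models.tip_of(q,{**p}) if 0 else models.tip_of(q,p)
        for d in r[:3]:
            uv=np.array(d["centre"])*[640,480]
            print(q,n,round(d["conf"],2),np.round(uv),np.round(onz(p,uv,0.006 if q=='brush' else zs),3))
E
python3 /tmp/a.py
```

```text
scene [1.38627644 0.73526146 1.0965871 ] [-2.24989317  0.0225187   2.26529116]
side [ 0.22630779 -0.84046561  1.09962006] [-2.36615209 -0.01856586 -0.32794868]
wrist [0.17511159 0.52916561 0.38328755] [2.86911942e+00 1.48152503e-03 1.11115436e+00]
[-0.59 -0.51 -0.63]
[ 0.24  0.66 -0.71]
[ 0.24 -0.12 -0.96]
pot scene 0.8 [353. 307.] [0.508 0.087 0.   ]
pot side 0.63 [304. 267.] [0.505 0.073 0.   ]
brush scene 0.93 [454. 352.] [0.479 0.393 0.006]
brush side 0.62 [276. 205.] [0.492 0.393 0.006]
stand scene 0.74 [495. 329.] [0.338 0.438 0.   ]
stand scene 0.74 [410. 331.] [0.485 0.262 0.   ]
stand scene 0.62 [451. 356.] [0.492 0.391 0.   ]
stand side 0.96 [233. 204.] [0.34  0.456 0.   ]
stand side 0.64 [287. 233.] [0.495 0.244 0.   ]
stand side 0.52 [276. 206.] [0.495 0.396 0.   ]
stand wrist 0.94 [311. 309.] [0.341 0.442 0.   ]
stand wrist 0.69 [336. 443.] [0.495 0.396 0.   ]
lamp_knob scene 0.67 [363. 220.] [0.514 0.118 0.317]
lamp_knob side 0.78 [300. 184.] [0.507 0.112 0.317]
lamp_pivot scene 0.74 [264. 244.] [ 0.727 -0.006  0.317]
lamp_pivot side 0.8 [385. 191.] [0.729 0.01  0.317]
tumbler scene 0.67 [242. 244.] [ 0.5   -0.364  0.   ]
tumbler scene 0.52 [392. 395.] [0.685 0.339 0.   ]
tumbler side 0.9 [354. 391.] [ 0.499 -0.387  0.   ]
tumbler side 0.24 [303. 266.] [0.502 0.079 0.   ]
shoe scene 0.9 [393. 393.] [0.677 0.339 0.   ]
shoe side 0.82 [325. 205.] [0.673 0.344 0.   ]
bare_last scene 0.55 [423. 291.] [0.33  0.208 0.   ]
bare_last side 0.89 [244. 250.] [0.33 0.21 0.  ]
tin scene 0.76 [233. 294.] [ 0.68  -0.216  0.   ]
tin side 0.8 [389. 321.] [ 0.682 -0.213  0.   ]
hammer scene 0.59 [308. 236.] [ 0.337 -0.224  0.   ]
hammer side 0.82 [279. 354.] [ 0.339 -0.216  0.   ]
soles scene 0.8 [200. 260.] [ 0.64  -0.408  0.   ]
soles side 0.59 [410. 389.] [ 0.646 -0.43   0.   ]
```

View pics/side0.png

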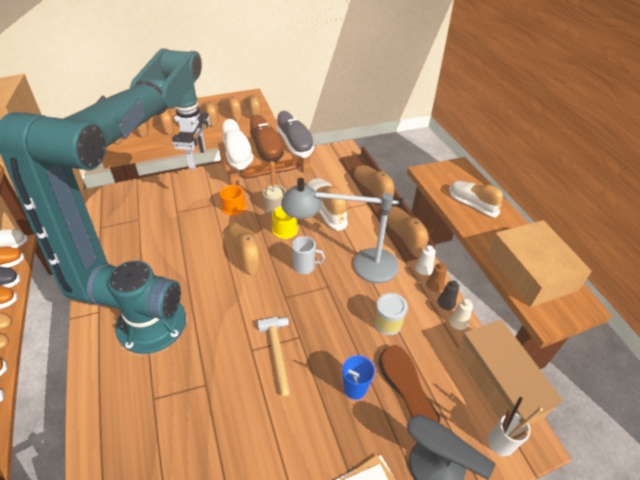

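The side picture agrees: knob at (300,184), pot at (303,255), brush and stand at (275,200), with the yellow cup between stand and pot. My positions are pot ≈ (0.506, 0.080), stand ≈ (0.494, 0.394), pivot ≈ (0.728, 0.002) and knob ≈ (0.511, 0.115). I'll straddle the knob from above and swing it towards -y, away from the stand.

>>> arm_command(
  commands="0 0 -55 0 0 0 0.6; 0 0 -60 0 0 0 0.6; -20 -10 -50 0 0 0 0.6; -50 -27 0 0 0 0 0.6; -55 -30 0 0 0 0 0.6; -55 -30 0 0 0 0 0.6; -55 -30 0 0 0 0 0.6; -55 -30 0 0 0 0 0.6; -55 -30 0 0 0 0 0.6; -50 -27 0 0 0 0 0.6",
)

```text
time: 3.2
tool_pos: [0.5055, 0.1238, 0.3748]
ee_rot: [-3.138, 0.004, 2.692]
wrist_force: [0.9, 0.6, 0.3]
width: 0.0564
```

```bash
cat >> h.py <<'E'
from scipy.spatial.transform import Rotation as Ro
_snap=snapshot
def snap(n):
    p=_snap(n);p["rotation"]=Ro.from_euler("xyz",np.array(p["rotation"]).ravel()).as_matrix();return p
def pt(q,p,k=0):
    r=models.tip_of(q,p);return [(round(d["conf"],2),np.array(d["centre"])*[640,480]) for d in r]
def togo(x,y,z,yaw=None):
    "tool-axis shift mm, and turn rotvec deg to upright-down with yaw"
    o=robot.get_obs();R=Ro.from_euler("xyz",o["ee_rot"]);t=np.array([x,y,z])-o["tool_pos"]
    yw=o["ee_rot"][2] if yaw is None else yaw
    T=Ro.from_euler("xyz",[np.pi,0,yw])
    return np.round(R.inv().apply(t)*1000,1),np.round((R.inv()*T).as_rotvec(degrees=True),1)
def st():
    o=robot.get_obs();print(round(o["time"],2),np.round(o["tool_pos"],4),np.round(o["ee_rot"],3),"F",np.round(o["wrist_force"],1),"w",round(o["width"],4),"q",np.round(o["joint_positions"],2))
E
python3 - <<'E'
from h import *
st()
S=[snap("scene"),snap("side")]
for q in("lamp_knob","lamp_pivot","pot","stand","brush"):
    P=[pt(q,p) for p in S];print(q,P)
    if q!="stand" and all(P):
        X=tri([ray(p,r[0][1]) for p,r in zip(S,P)]);print(q,np.round(X,4))
p=snap("wrist");cv2.imwrite("pics/w1.png",p["img"])
for q in("lamp_knob","pot"):
  for c,uv in pt(q,p):print(q,c,uv,onz(p,uv,.317 if q!="pot" else 0))
print(togo(.511,.115,.37))
E
```

```text
3.2 [0.5055 0.1238 0.3748] [-3.138  0.004  2.692] F [0.9 0.6 0.3] w 0.0564 q [ 0.13  0.05  1.08 -0.01  2.01 -0.99]
lamp_knob [[(0.58, array([360.576, 219.984]))], [(0.73, array([297.472, 182.784])), (0.61, array([278.784, 205.584]))]]
lamp_knob [0.5063 0.1131 0.3159]
lamp_pivot [[(0.87, array([261.696, 246.288]))], [(0.68, array([385.088, 190.992]))]]
lamp_pivot [0.7311 0.0022 0.3195]
pot [[(0.82, array([349.504, 307.92 ]))], [(0.56, array([303.232, 266.304]))]]
pot [ 0.5062  0.0788 -0.0073]
stand [[(0.75, array([409.024, 334.992])), (0.7, array([493.312, 329.904])), (0.68, array([452.608, 354.72 ])), (0.22, array([450.688, 349.392]))], [(0.96, array([234.112, 206.304])), (0.79, array([277.696, 206.592])), (0.7, array([278.784, 355.68 ])), (0.64, array([288.576, 234.096]))]]
brush [[(0.8, array([452.096, 353.28 ])), (0.53, array([392.192, 394.704]))], [(0.77, array([278.528, 206.4  ])), (0.73, array([386.624, 192.   ])), (0.29, array([326.912, 204.912]))]]
brush [0.4961 0.3892 0.0083]
lamp_knob 0.6 [510.016  71.184] [0.46055371 0.26184788 0.317     ]
lamp_knob 0.57 [300.096 264.096] [0.50901651 0.11636894 0.317     ]
(array([-10.8,  -7.2,   4.8]), array([-0.2,  0.2, -0. ]))
```

View pics/w1.png

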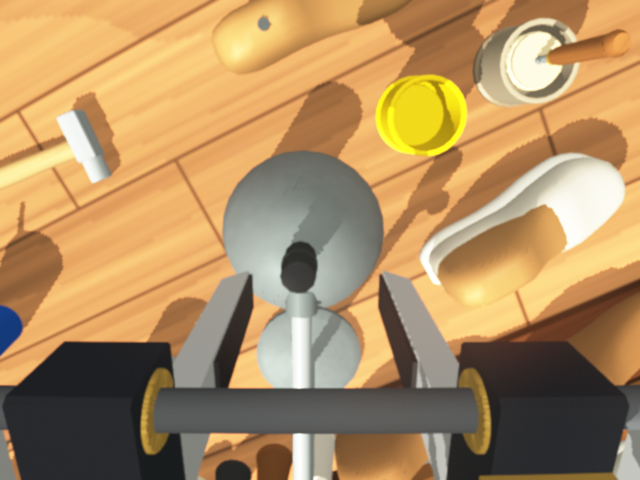

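The wrist view shows the knob at (300,264), between the fingers, so about (0.509, 0.115). I'll go down around it, close loosely, and start the arc.

>>> arm_command(
  commands="-7 -7 5 0 0 0 0.6; 0 0 35 0 0 0 0.6; 0 0 30 0 0 0 0.6; 0 0 0 0 0 0 0.36; 0 0 0 0 0 0 0.36",
)

```text
time: 4.58
tool_pos: [0.5088, 0.1141, 0.3034]
ee_rot: [-3.138, 0.006, 2.692]
wrist_force: [0.6, 0.3, -0.1]
width: 0.0401
```

>>> arm_command(
  commands="-2 -30 0 0 0 -5 0.36; -4 -34 0 0 0 -5 0.36; -6 -34 0 0 0 -5 0.36",
)

```text
time: 4.95
tool_pos: [0.4872, 0.0217, 0.3064]
ee_rot: [3.137, 0.007, 2.971]
wrist_force: [1.3, 3.8, -3.0]
width: 0.0338
```

```bash
python3 - <<'E'
from h import *
st()
o=robot.get_obs()["tool_pos"];print(np.hypot(o[0]-.731,o[1]-.002), np.arctan2(o[1]-.002,.731-o[0]))
S=[snap("scene"),snap("side")]
P=[pt("lamp_knob",p) for p in S];print(np.round(tri([ray(p,r[0][1]) for p,r in zip(S,P)]),4))
E
```

```text
4.95 [0.4872 0.0217 0.3064] [3.137 0.007 2.971] F [ 1.3  3.8 -3. ] w 0.0338 q [-0.07 -0.06  1.32  0.    1.87 -1.47]
0.24461935829469683 0.08071637907543748
[0.4819 0.0302 0.3114]
```

>>> arm_command(
  commands="-4 -34 0 0 0 -5 0.36; -7 -34 0 0 0 -5 0.36; -9 -33 0 0 0 -5 0.36",
)

```text
time: 5.52
tool_pos: [0.5, -0.0738, 0.3079]
ee_rot: [3.133, 0.012, -3.041]
wrist_force: [-1.3, 3.1, 0.5]
width: 0.034
```

>>> arm_command(
  commands="-10 -33 0 0 0 -5 0.36; -12 -32 0 0 0 -5 0.36; -14 -32 0 0 0 -5 0.36; 0 0 0 0 0 0 0.6; 0 3 0 0 0 0 0.7",
)

```text
time: 6.15
tool_pos: [0.5546, -0.1534, 0.3084]
ee_rot: [3.128, 0.012, -2.77]
wrist_force: [-0.3, 0.4, -0.0]
width: 0.0505
```

```bash
python3 - <<'E'
from h import *
st()
o=robot.get_obs()["tool_pos"];print(np.hypot(o[0]-.731,o[1]-.002), np.arctan2(o[1]-.002,.731-o[0]))
S=[snap("scene"),snap("side")]
P=[pt("lamp_knob",p) for p in S];print(np.round(tri([ray(p,r[0][1]) for p,r in zip(S,P)]),4))
cv2.imwrite("pics/s2.png",np.hstack([S[0]["img"][100:440,160:560],S[1]["img"][100:440,180:580]]))
E
```

```text
6.15 [ 0.5546 -0.1534  0.3084] [ 3.128  0.012 -2.77 ] F [-0.3  0.4 -0. ] w 0.0505 q [-0.38  0.15  1.1   0.02  1.89 -2.32]
0.23505577915576806 -0.7221634195940556
[ 0.5379 -0.1591  0.3142]
```

View pics/s2.png

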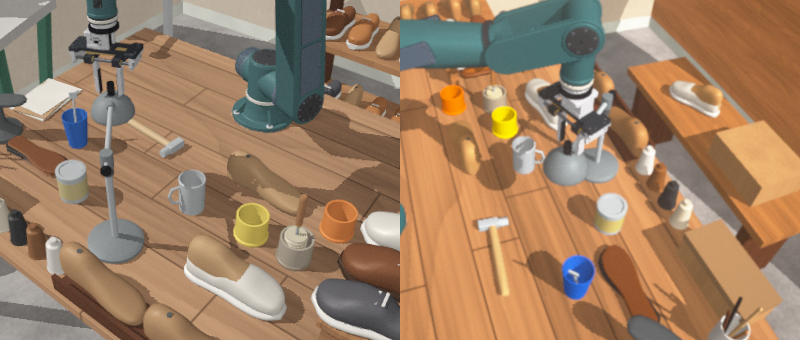

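The picture shows the shade swung to about (112,105) on the left half and (567,165) on the right half, well off the pot. The knob is at ≈ (0.54, -0.157), which puts the shade about 0.14 m clear of the pot's rim. Nothing else has moved. Next I lift off and turn the hand back.

>>> arm_command(
  commands="0 0 -40 0 0 0 0.8; 0 0 -40 0 0 0 0.8; 0 0 0 0 0 10 0.8; 0 0 0 0 0 10 0.8; 0 0 0 0 0 10 0.8; 0 0 0 0 0 10 0.8; 0 0 0 0 0 9 0.8",
)

```text
time: 7.22
tool_pos: [0.5504, -0.1504, 0.3947]
ee_rot: [3.123, 0.003, 2.632]
wrist_force: [-0.3, 0.4, 0.2]
width: 0.075
```

```bash
python3 - <<'E'
from h import *
st()
print(togo(.495,.330,.33,2.69))
E
```

```text
7.22 [ 0.5504 -0.1504  0.3947] [3.123e+00 3.000e-03 2.632e+00] F [-0.3  0.4  0.2] w 0.075 q [-0.38  0.17  0.9   0.02  2.06 -1.43]
(array([283. , 391.1,  71.1]), array([ 1.1,  0.2, -3.3]))
```

>>> arm_command(
  commands="34 48 0 1 0 -3 0.8; 36 50 0 0 0 0 0.8; 36 50 0 0 0 0 0.8; 36 50 0 0 0 0 0.8; 36 50 0 0 0 0 0.8; 36 50 0 0 0 0 0.8; 36 50 20 0 0 0 0.8; 33 44 20 0 0 0 0.8; 0 0 0 0 0 0 0.8",
)

```text
time: 8.35
tool_pos: [0.4683, 0.334, 0.3574]
ee_rot: [3.136, 0.01, 2.68]
wrist_force: [0.4, -0.6, -0.0]
width: 0.0749
```

```bash
python3 - <<'E'
from h import *
st()
S={n:snap(n) for n in("scene","side","wrist")}
cv2.imwrite("pics/w3.png",S["wrist"]["img"])
ps=[S["scene"],S["side"]]
c=[cv2.resize(S["scene"]["img"][270:390,400:520],(400,400),interpolation=cv2.INTER_CUBIC),cv2.resize(S["side"]["img"][140:230,230:320],(400,400),interpolation=cv2.INTER_CUBIC)]
cv2.imwrite("pics/c3.png",np.hstack(c))
for q in("brush","stand","pot"):
    for n,p in S.items():
        for cf,uv in pt(q,p): print(q,n,cf,np.round(uv),np.round(onz(p,uv,.006 if q=="brush" else 0),4))
for n,p in S.items(): print(n,"expected handle top",proj(p,[.495,.392,.211]),"base",proj(p,[.495,.392,.006]))
E
```

```text
8.35 [0.4683 0.334  0.3574] [3.136 0.01  2.68 ] F [ 0.4 -0.6 -0. ] w 0.0749 q [ 0.52  0.16  0.99 -0.01  1.98 -0.59]
brush scene 0.61 [268. 187.] [ 0.2138 -0.5229  0.006 ]
brush scene 0.6 [452. 350.] [0.4786 0.3872 0.006 ]
brush scene 0.36 [453. 355.] [0.4915 0.3951 0.006 ]
brush side 0.73 [348. 247.] [0.673 0.105 0.006]
brush side 0.64 [273. 205.] [0.4815 0.4009 0.006 ]
brush wrist 0.77 [360. 163.] [0.4876 0.3898 0.006 ]
stand scene 0.77 [494. 325.] [0.327  0.4308 0.    ]
stand scene 0.6 [452. 356.] [0.4885 0.3938 0.    ]
stand scene 0.59 [406. 333.] [0.4971 0.2574 0.    ]
stand side 0.9 [234. 205.] [0.3423 0.4488 0.    ]
stand side 0.78 [286. 231.] [0.4915 0.2555 0.    ]
stand side 0.74 [275. 208.] [0.4884 0.3862 0.    ]
stand wrist 0.95 [273. 207.] [0.4889 0.2664 0.    ]
stand wrist 0.63 [347.  30.] [0.3427 0.441  0.    ]
pot scene 0.64 [353. 305.] [0.5008 0.0833 0.    ]
pot side 0.94 [302. 269.] [0.4937 0.0657 0.    ]
pot wrist 0.94 [158. 280.] [0.5083 0.0796 0.    ]
scene expected handle top [462.72096314 297.37963675] base [450.91748936 355.28502331]
side expected handle top [273.69470712 160.94296464] base [276.61335904 205.56929164]
wrist expected handle top [395.47347636 204.76960845] base [364.42543455 167.46968218]
```

View pics/w3.png

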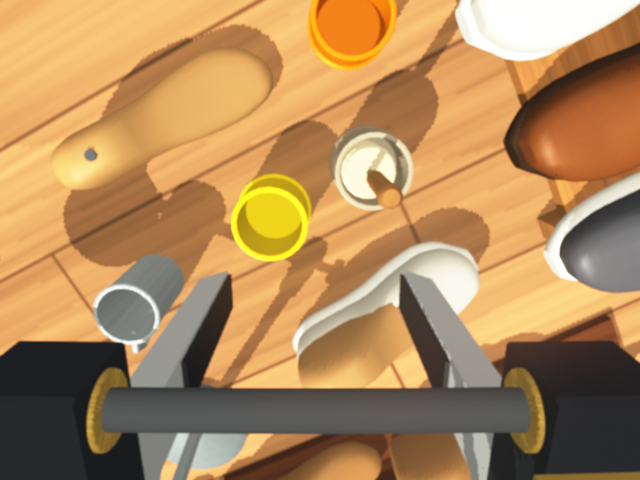

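View pics/c3.png

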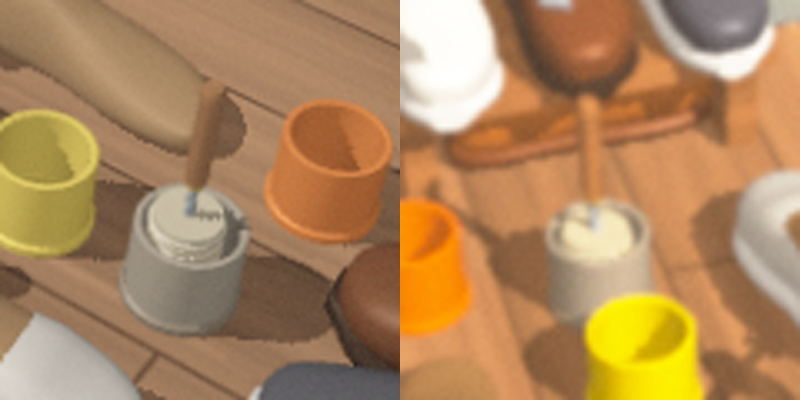

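The brush stands nearly upright in the grey stand. In the wrist picture the cap is at (391,196) and the bristle disc at (366,168). In the scene picture the cap is at (463.5,296), and in the side picture at (273,162).

```bash
python3 - <<'E'
from h import *
S={n:snap(n) for n in("scene","side","wrist")}
T={"wrist":(391,196),"scene":(463.5,296),"side":(273,162)}
print("top tri",tri([ray(S[n],T[n]) for n in T]))
for n in T: print(n,"cap",onz(S[n],T[n],.209))
print("head top wrist",onz(S["wrist"],(366,168),.081),"scene",onz(S["scene"],(456,333),.081),"side",onz(S["side"],(274,192.5),.081))
print("stand rim wrist",onz(S["wrist"],(372,169),.075))
print("pot rim wrist",onz(S["wrist"],(127,314),.105))
st()
print(togo(.495,.392,.28,2.69))
E
```

```text
top tri [0.48973444 0.39065947 0.20923049]
wrist cap [0.4884965  0.39130684 0.209     ]
scene cap [0.4878039  0.39043876 0.209     ]
side cap [0.491743   0.38941076 0.209     ]
head top wrist [0.48351006 0.38935178 0.081     ] scene [0.48633312 0.38987112 0.081     ] side [0.48601071 0.38058914 0.081     ]
stand rim wrist [0.48850834 0.39496613 0.075     ]
pot rim wrist [0.50600283 0.08257392 0.105     ]
9.1 [0.4708 0.3307 0.3598] [3.132 0.012 2.674] F [ 0.4 -0.3 -0.1] w 0.0751 q [ 0.52  0.16  0.99 -0.01  1.98 -0.59]
(array([ 7. , 64.9, 80.4]), array([ 0.5,  0.7, -0.9]))
```

>>> arm_command(
  commands="6 31 0 0.5 0.7 0 0.8; 6 31 0 0 0 0 0.8; 0 0 0 0 0 0 0.8",
)

```text
time: 9.48
tool_pos: [0.4884, 0.3922, 0.3598]
ee_rot: [-3.141, -0.0, 2.673]
wrist_force: [0.1, -0.6, 0.3]
width: 0.0749
```

```bash
python3 - <<'E'
from h import *
st()
print(togo(.4885,.3905,.154,2.68))
E
```

```text
9.47 [0.4884 0.3922 0.3598] [-3.141 -0.     2.673] F [ 0.1 -0.6  0.3] w 0.0749 q [ 0.59  0.3   0.82 -0.    2.02 -0.52]
(array([ -0.9,  -1.4, 205.8]), array([-0. , -0. , -0.4]))
```

>>> arm_command(
  commands="-1 -1 50 0 0 0 0.8; 0 0 50 0 0 0 0.8; 0 0 50 0 0 0 0.8; 0 0 30 0 0 0 0.8; 0 0 22 0 0 0 0.8; 0 0 0 0 0 0 0.8",
)

```text
time: 10.22
tool_pos: [0.4885, 0.3852, 0.1548]
ee_rot: [3.142, 0.004, 2.671]
wrist_force: [0.4, -0.1, 0.8]
width: 0.0755
```

```bash
python3 - <<'E'
from h import *
st()
print(togo(.4885,.3905,.154,2.68))
E
```

```text
10.22 [0.4885 0.3852 0.1548] [3.142 0.004 2.671] F [ 0.4 -0.1  0.8] w 0.0755 q [ 0.58  0.26  1.27 -0.    1.61 -0.52]
(array([2.4, 4.7, 0.8]), array([ 0. ,  0.2, -0.5]))
```

Correct the side slip, then close on the handle and lift slowly.

>>> arm_command(
  commands="2 5 0 0 0 0 0.8; 0 0 0 0 0 0 0.4; 0 0 0 0 0 0 0.1; 0 0 0 0 0 0 0; 0 0 0 0 0 0 0; 0 0 0 0 0 0 0; 0 0 0 0 0 0 0; 0 0 0 0 0 0 0",
)

```text
time: 11.22
tool_pos: [0.491, 0.3915, 0.161]
ee_rot: [3.134, 0.009, 2.67]
wrist_force: [-0.2, -0.2, -0.4]
width: 0.0186
```

```bash
python3 - <<'E'
from h import *
st()
E
```

```text
11.22 [0.491  0.3915 0.161 ] [3.134 0.009 2.67 ] F [-0.2 -0.2 -0.4] w 0.0186 q [ 0.59  0.26  1.25 -0.    1.61 -0.51]
```

>>> arm_command(
  commands="0 0 -15 0 0 0 0; 0 0 -25 0 0 0 0; 0 0 -25 0 0 0 0",
)

```text
time: 11.6
tool_pos: [0.489, 0.3905, 0.2255]
ee_rot: [3.14, 0.006, 2.67]
wrist_force: [-0.0, 0.4, -0.9]
width: 0.0189
```

>>> arm_command(
  commands="0 0 -30 0 0 0 0; 0 0 -35 0 0 0 0; 0 0 -25 0 0 0 0; 0 0 0 0 0 0 0",
)

```text
time: 12.1
tool_pos: [0.4888, 0.3909, 0.3247]
ee_rot: [3.132, 0.01, 2.67]
wrist_force: [-0.2, 0.5, -0.7]
width: 0.0189
```

```bash
python3 - <<'E'
from h import *
st()
S={n:snap(n) for n in("scene","side")}
a=S["scene"]["img"][200:400,390:540]; b=S["side"]["img"][90:240,210:322]
cv2.imwrite("pics/c4.png",np.hstack([cv2.resize(a,(390,520),interpolation=cv2.INTER_CUBIC),cv2.resize(b,(388,520),interpolation=cv2.INTER_CUBIC)]))
for q in("brush","stand","pot"):
    P={n:pt(q,p) for n,p in S.items()}
    for n in P:
        for cf,uv in P[n]: print(q,n,cf,np.round(uv,1),np.round(onz(S[n],uv,.156 if q=="brush" else 0),4))
print(togo(.506,.081,.311,2.69))
E
```

```text
12.1 [0.4888 0.3909 0.3247] [3.132 0.01  2.67 ] F [-0.2  0.5 -0.7] w 0.0189 q [ 0.59  0.26  0.93 -0.    1.93 -0.52]
brush scene 0.87 [463.4 305.4] [0.4631 0.3855 0.156 ]
brush scene 0.49 [241.5 243.2] [ 0.6261 -0.2099  0.156 ]
brush scene 0.22 [352.1 308.2] [0.6359 0.1803 0.156 ]
brush side 0.74 [273.1 169.9] [0.4957 0.4153 0.156 ]
stand scene 0.88 [407.8 335.6] [0.5014 0.2657 0.    ]
stand scene 0.75 [450.6 357.3] [0.4964 0.3929 0.    ]
stand scene 0.62 [494.3 330.1] [0.342  0.4396 0.    ]
stand side 0.82 [233.8 205.8] [0.3405 0.4473 0.    ]
stand side 0.75 [276.3 206.7] [0.4936 0.3929 0.    ]
stand side 0.71 [287.7 230.5] [0.4995 0.255  0.    ]
pot scene 0.81 [351.2 304.2] [0.5005 0.0766 0.    ]
pot side 0.86 [303.1 264.6] [0.5039 0.0826 0.    ]
pot side 0.63 [409.3 389.2] [ 0.642  -0.4302  0.    ]
(array([-156.5, -267.4,    9. ]), array([ 0.1,  0.3, -1.1]))
```

View pics/c4.png

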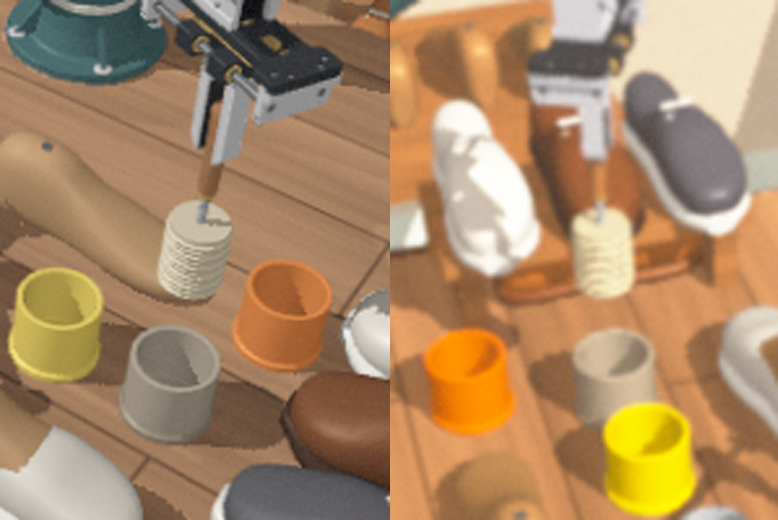

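The picture shows the brush hanging upright, clear of the empty grey stand, which hasn't moved. I'll carry it partway to a spot where the wrist camera also sees the pot, and fit the pot rim there.

>>> arm_command(
  commands="-8 -35 0 0 0 0 0; -9 -47 0 0 0 0 0; -9 -47 0 0 0 0 0; -8 -40 0 0 0 0 0; 0 0 0 0 0 0 0; 0 0 0 0 0 0 0",
)

```text
time: 13.25
tool_pos: [0.4395, 0.22, 0.3152]
ee_rot: [-3.138, 0.002, 2.671]
wrist_force: [-0.6, -0.6, -1.5]
width: 0.0189
```

```bash
cat > fit.py <<'E'
from h import *
from scipy.optimize import minimize
def circ(c,r,z,n=120):
    a=np.linspace(0,2*np.pi,n,False);return np.c_[c[0]+r*np.cos(a),c[1]+r*np.sin(a),np.full(n,z)]
def projs(p,X):
    R=p["rotation"];rv=cv2.Rodrigues(np.ascontiguousarray(R.T))[0]
    return cv2.projectPoints(X,rv,-R.T@np.array(p["origin"]),np.array(p["camera_matrix"],float),np.array(p["dist"],float))[0][:,0]
def fit(ps,c0,rings,span=.012):
    "grid-search xy so the rim rings fall on image edges, truncated distance"
    D=[]
    for p in ps:
        g=cv2.cvtColor(cv2.resize(p["img"],None,fx=2,fy=2,interpolation=cv2.INTER_CUBIC),cv2.COLOR_BGR2GRAY)
        D.append(cv2.distanceTransform(255-cv2.Canny(g,50,120),cv2.DIST_L2,5)/2)
    def cost(c):
        t=[]
        for p,d in zip(ps,D):
            for r,z in rings:
                uv=projs(p,circ(c,r,z));ij=np.round(uv*2+.5).astype(int)
                ij=np.clip(ij,0,[1279,959]);t.append(np.minimum(d[ij[:,1],ij[:,0]],3).mean())
        return np.mean(t)
    G=[(cost((c0[0]+a,c0[1]+b)),c0[0]+a,c0[1]+b) for a in np.arange(-span,span,.001) for b in np.arange(-span,span,.001)]
    G.sort();return np.round(np.array(G[:4]),4)
E
python3 - <<'E'
from fit import *
st()
S={n:snap(n) for n in("scene","side","wrist")}
print({n:pt("pot",S[n])[:1] for n in S},{n:pt("brush",S[n])[:1] for n in S})
R=[(.0375,.105),(.033,.105)]
for n in S: print(n,fit([S[n]],(.506,.080),R))
print("all",fit(list(S.values()),(.506,.080),R))
RS=[(.043,.075),(.037,.075)]
print("stand",[fit([S[n]],(.489,.393),RS)[0] for n in("scene","side")],fit([S["scene"],S["side"]],(.489,.393),RS))
v=[S[n]["img"].copy() for n in S]
for n,i in zip(S,v):
    for r,z in R:
        for u in projs(S[n],circ((.506,.080),r,z,40)): cv2.circle(i,tuple(int(round(t)) for t in u),0,(0,0,255),-1)
a=cv2.resize(v[0][200:350,290:440],(390,390),interpolation=cv2.INTER_CUBIC);b=cv2.resize(v[1][160:300,240:380],(390,390),interpolation=cv2.INTER_CUBIC)
cv2.imwrite("pics/c5.png",np.hstack([a,b]));cv2.imwrite("pics/w5.png",v[2])
E
```

```text
13.25 [0.4395 0.22   0.3152] [-3.138e+00  2.000e-03  2.671e+00] F [-0.6 -0.6 -1.5] w 0.0189 q [ 0.35 -0.04  1.28 -0.    1.9  -0.75]
{'scene': [(0.81, array([350.592, 305.616]))], 'side': [(0.74, array([300.928, 266.784]))], 'wrist': [(0.8, array([234.624, 279.696]))]} {'scene': [(0.97, array([413.696, 268.992]))], 'side': [(0.78, array([270.016, 204.288]))], 'wrist': [(0.71, array([312.896, 204.   ]))]}
scene [[0.5519 0.508  0.081 ]
 [0.5744 0.509  0.082 ]
 [0.5757 0.507  0.081 ]
 [0.5928 0.507  0.08  ]]
side [[0.5977 0.502  0.078 ]
 [0.604  0.503  0.08  ]
 [0.6044 0.502  0.077 ]
 [0.6048 0.503  0.079 ]]
wrist [[1.259  0.506  0.08  ]
 [1.3266 0.506  0.081 ]
 [1.364  0.505  0.08  ]
 [1.3782 0.507  0.08  ]]
all [[0.8574 0.506  0.08  ]
 [0.8837 0.506  0.081 ]
 [0.9001 0.507  0.08  ]
 [0.9106 0.505  0.08  ]]
stand [array([0.2021, 0.492 , 0.397 ]), array([0.9781, 0.492 , 0.4   ])] [[0.6038 0.492  0.397 ]
 [0.6361 0.492  0.396 ]
 [0.6445 0.491  0.397 ]
 [0.6562 0.493  0.397 ]]
```

View pics/w5.png

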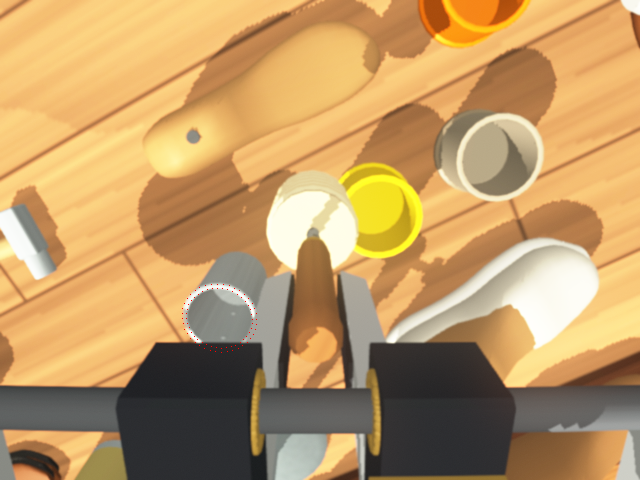

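The red circles for (0.506, 0.080) lie on the pot's rim in the wrist picture, around (220,315). Next, where the bristle head sits relative to the TCP.

```bash
python3 - <<'E'
from fit import *
S={n:snap(n) for n in("scene","side","wrist")}
t=robot.get_obs()["tool_pos"];st()
# segment pale bristles; compare silhouette to model cylinder r .0285, 75mm
def seg(p,c):
    h=cv2.cvtColor(p["img"],cv2.COLOR_BGR2HSV);m=cv2.inRange(h,(15,15,90),(40,110,255))
    w=np.zeros_like(m);u=projs(p,np.array([[c[0],c[1],c[2]+.037]]))[0].astype(int);cv2.circle(w,tuple(int(k) for k in u),75,255,-1)
    m=cv2.morphologyEx(m&w,cv2.MORPH_OPEN,np.ones((3,3)))
    n,l,s,ce=cv2.connectedComponentsWithStats(m);k=1+np.argmax(s[1:,4]);return (l==k).astype(np.uint8),s[k]
def sil(p,base,top,r):
    pts=[]
    for f in(0,.08,1): 
        c=base+(top-base)*f; pts.append(projs(p,circ(c,.023 if f==0 else r,c[2])))
    m=np.zeros((480,640),np.uint8);cv2.fillConvexPoly(m,cv2.convexHull(np.vstack(pts).astype(np.float32)).round().astype(np.int32),1);return m
c=np.array([t[0],t[1],t[2]-.155]);M={}
for n in("scene","side"):
    M[n],s=seg(S[n],c);print(n,s)
def cost(v):
    b=c+np.array([v[0],v[1],v[2]])*1e-3;tp=b+np.array([v[3]*1e-3,v[4]*1e-3,.075])
    return sum((sil(S[n],b,tp,.028)!=M[n]).sum()/M[n].sum() for n in M)
from scipy.optimize import minimize
r=minimize(cost,np.zeros(5),method="Nelder-Mead",options=dict(initial_simplex=np.vstack([np.zeros(5),6*np.eye(5)]),maxiter=600))
print("base offset mm xyz, tilt dx,dy over 75mm",np.round(r.x,1),r.fun)
R=[(.043,.075),(.037,.075)]
print("stand",[fit([S[n]],(.491,.394),R)[:2] for n in S],fit(list(S.values()),(.491,.394),R))
print(togo(.506,.080,.315,2.67))
E
```

```text
13.85 [0.4395 0.2199 0.3154] [-3.138e+00  2.000e-03  2.672e+00] F [ 0.5  0.2 -2. ] w 0.0188 q [ 0.35 -0.04  1.28 -0.    1.9  -0.75]
scene [ 387  241   77   73 2580]
side [259 184  28  29 630]
base offset mm xyz, tilt dx,dy over 75mm [-0.4  0.3 -1.   1.2  1.4] 0.9968069398301956
stand [array([[0.3978, 0.492 , 0.397 ],
       [0.4269, 0.492 , 0.396 ]]), array([[0.8873, 0.49  , 0.396 ],
       [0.8972, 0.49  , 0.395 ]]), array([[0.3854, 0.491 , 0.396 ],
       [0.4416, 0.491 , 0.395 ]])] [[0.5917 0.491  0.396 ]
 [0.6533 0.491  0.395 ]
 [0.6693 0.492  0.396 ]
 [0.7312 0.492  0.395 ]]
(array([-122.7,  -94.7,    1. ]), array([-0.2,  0.1,  0.1]))
```

>>> arm_command(
  commands="-35 -27 0 0 0 0 0; -42 -32 0 0 0 0 0; -42 -32 0 0 0 0 0; -4 -3 0 0 0 0 0; 0 0 0 0 0 0 0",
)

```text
time: 14.48
tool_pos: [0.5085, 0.0781, 0.3157]
ee_rot: [-3.139, 0.002, 2.675]
wrist_force: [0.4, -0.5, -0.7]
width: 0.0189
```

```bash
python3 - <<'E'
from fit import *
S={n:snap(n) for n in("scene","side")}
t=robot.get_obs()["tool_pos"];st();print(togo(.506,.080,.27,2.67))
b=[pt("brush",S[n])[0][1] for n in S];print("brush base tri",tri([ray(S[n],u) for n,u in zip(S,b)]),b)
v=[]
for n in S:
    i=cv2.resize(S[n]["img"],None,fx=4,fy=4,interpolation=cv2.INTER_CUBIC)
    for z,r,col in((t[2]-.155,.022,(0,0,255)),(t[2]-.149,.027,(0,0,255)),(t[2]-.08,.027,(0,0,255)),(.105,.0375,(255,0,0))):
        c=(.506,.080) if z==.105 else t
        for u in projs(S[n],circ(c,r,z,60)): cv2.circle(i,tuple(int(round(k*4+1.5)) for k in u),0,col,-1)
    u=projs(S[n],np.array([[t[0],t[1],.18]]))[0]*4;x,y=[int(k) for k in u]
    v.append(i[y-200:y+350,x-200:x+200])
cv2.imwrite("pics/c6.png",np.hstack(v))
E
```

```text
14.57 [0.5082 0.0789 0.3158] [-3.139e+00  2.000e-03  2.677e+00] F [ 0.3  0.8 -1.9] w 0.0189 q [ 0.05  0.01  1.23 -0.    1.9  -1.06]
(array([ 2.5,  0.2, 45.8]), array([-0.1,  0.1,  0.4]))
brush base tri [0.50002567 0.07083969 0.15945962] [array([352.   , 259.104]), array([304.   , 233.904])]
```

View pics/c6.png

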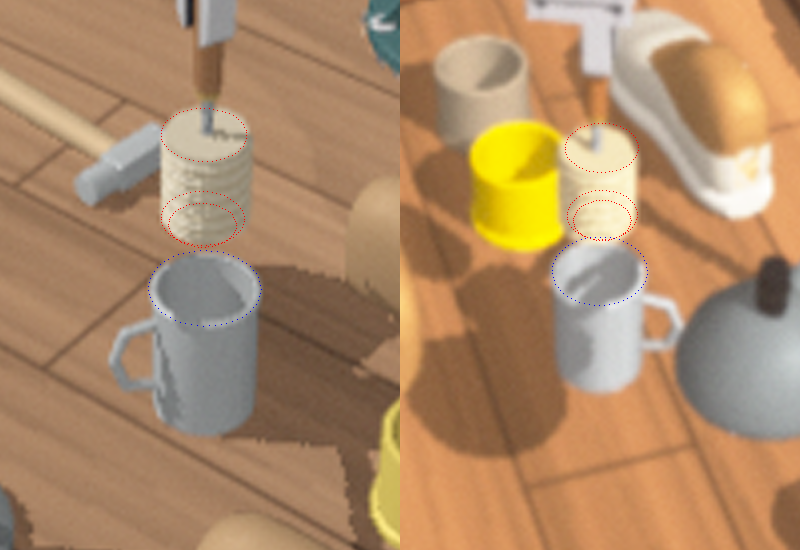

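The picture shows the brush over the pot: bristle bottom at (205,243) in the left half, rim ellipse around (205,288). The head sits about 2 mm towards -x from the TCP, so with TCP ≈ (0.508, 0.079) it is centred over the pot. I'm entering carefully.

>>> arm_command(
  commands="0 0 35 0 0 0 0; 0 0 20 0 0 0 0; 0 0 0 0 0 0 0",
)

```text
time: 15.05
tool_pos: [0.5074, 0.0824, 0.2611]
ee_rot: [-3.141, 0.005, 2.684]
wrist_force: [-0.3, 0.3, -1.1]
width: 0.0186
```

```bash
python3 - <<'E'
from h import *
st();print(togo(.508,.079,.20,2.675))
E
```

```text
15.05 [0.5074 0.0824 0.2611] [-3.141  0.005  2.684] F [-0.3  0.3 -1.1] w 0.0186 q [ 0.05 -0.    1.35 -0.    1.79 -1.06]
(array([-1.7, -2.8, 61.1]), array([-0. ,  0.3,  0.5]))
```

>>> arm_command(
  commands="-2 -3 10 0 0 0 0; 0 0 20 0 0 0 0; 0 0 20 0 0 0 0",
)

```text
time: 15.42
tool_pos: [0.5102, 0.0797, 0.2143]
ee_rot: [3.138, 0.013, 2.686]
wrist_force: [0.0, 1.1, -2.0]
width: 0.0187
```

>>> arm_command(
  commands="0 0 15 0 0 0 0; 0 0 15 0 0 0 0; 0 0 8 0 0 0 0",
)

```text
time: 15.8
tool_pos: [0.5109, 0.0796, 0.1747]
ee_rot: [3.137, 0.014, 2.686]
wrist_force: [-0.8, -0.1, -1.1]
width: 0.019
```

```bash
python3 - <<'E'
from h import *
st();print(togo(.508,.079,.160,2.675))
E
```

```text
15.8 [0.5109 0.0796 0.1747] [3.137 0.014 2.686] F [-0.8 -0.1 -1.1] w 0.019 q [ 0.05  0.01  1.51 -0.    1.61 -1.07]
(array([ 2.6, -1.9, 14.6]), array([0.2, 0.8, 0.7]))
```

>>> arm_command(
  commands="2 -1 3 0 0.7 0.4 0; 0 0 4 0 0 0 0; 0 0 4 0 0 0 0; 0 0 3 0 0 0 0",
)

```text
time: 16.3
tool_pos: [0.5094, 0.0795, 0.1608]
ee_rot: [3.136, 0.002, 2.679]
wrist_force: [0.1, 0.9, -1.3]
width: 0.0187
```

```bash
python3 - <<'E'
from h import *
st();print(togo(.508,.079,.158,2.675))
E
```

```text
16.3 [0.5094 0.0795 0.1608] [3.136e+00 2.000e-03 2.679e+00] F [ 0.1  0.9 -1.3] w 0.0187 q [ 0.04  0.02  1.53  0.    1.59 -1.07]
(array([ 1. , -1.1,  2.7]), array([0.3, 0.1, 0.2]))
```

>>> arm_command(
  commands="1 -1 3 0.3 0 0 0; 0 0 3 0 0 0 0",
)

```text
time: 16.55
tool_pos: [0.5107, 0.0791, 0.16]
ee_rot: [3.137, 0.011, 2.679]
wrist_force: [-2.2, -0.2, 9.9]
width: 0.019
```

>>> arm_command(
  commands="0 0 2 0 0 0 0; 0 0 2 0 0 0 0",
)

```text
time: 16.8
tool_pos: [0.5118, 0.0788, 0.1601]
ee_rot: [3.136, 0.016, 2.679]
wrist_force: [-1.6, -1.0, 6.1]
width: 0.0188
```

The brush touches the floor at TCP z = 0.160, with about 10 N. Now up to the rim for the first stroke, with small drift corrections.

>>> arm_command(
  commands="2 0 -8 0 0.8 0 0; 1 0 -25 0 0 0 0; 0 0 -30 0 0 0 0; 0 0 -27 0 0 0 0; 0 0 0 0 0 0 0",
)

```text
time: 17.42
tool_pos: [0.5083, 0.0801, 0.2512]
ee_rot: [3.137, -0.002, 2.679]
wrist_force: [0.2, -0.4, -1.7]
width: 0.0191
```

```bash
python3 - <<'E'
from h import *
st();print(togo(.508,.079,.256,2.675))
E
```

```text
17.43 [0.5083 0.0801 0.2512] [ 3.137e+00 -2.000e-03  2.679e+00] F [ 0.2 -0.4 -1.7] w 0.0191 q [ 0.04  0.    1.37  0.01  1.77 -1.06]
(array([-0.2, -1.1, -4.8]), array([ 0.3, -0.1,  0.2]))
```

>>> arm_command(
  commands="0 -1 -6 0.2 0 0 0; 0 0 25 0 0.2 0 0; 1 0 30 0 0.2 0 0; 1 0 25 0 0.2 0 0; 1 0 8 0 0.2 0 0; 1 0 5 0 0.2 0 0",
)

```text
time: 18.18
tool_pos: [0.5028, 0.0811, 0.1597]
ee_rot: [-3.141, -0.023, 2.679]
wrist_force: [-1.7, -1.3, 22.7]
width: 0.0191
```

```bash
python3 - <<'E'
from h import *
st();print(togo(.508,.079,.158,2.675))
E
```

```text
18.18 [0.5028 0.0811 0.1597] [-3.141 -0.023  2.679] F [-1.7 -1.3 22.7] w 0.0191 q [ 0.04  0.03  1.53  0.01  1.61 -1.07]
(array([-5.6,  0.5,  1.6]), array([-0.1, -1.3,  0.2]))
```

>>> arm_command(
  commands="-2 0 -5 0 -0.7 0 0; -3 0 -8 0 -0.6 0 0",
)

```text
time: 18.42
tool_pos: [0.5079, 0.0787, 0.1741]
ee_rot: [-3.141, 0.002, 2.679]
wrist_force: [-0.4, -0.8, -1.8]
width: 0.0187
```

>>> arm_command(
  commands="0 0 -25 0 0 0 0; 0 0 -30 0 0 0 0; 0 0 -27 0 0 0 0; 0 0 0 0 0 0 0",
)

```text
time: 18.92
tool_pos: [0.5083, 0.0788, 0.2608]
ee_rot: [3.141, 0.005, 2.679]
wrist_force: [0.8, 0.0, -2.4]
width: 0.019
```

```bash
python3 - <<'E'
from fit import *
st();print(togo(.508,.079,.257,2.675))
S={n:snap(n) for n in("scene","side")}
R=[(.0375,.105)]
for n in S: print(n,fit([S[n]],(.506,.080),R)[:2],pt("pot",S[n])[:1])
print(fit(list(S.values()),(.506,.080),R))
E
```

```text
18.93 [0.5083 0.0788 0.2608] [3.141 0.005 2.679] F [ 0.8  0.  -2.4] w 0.019 q [ 0.04  0.    1.35 -0.    1.78 -1.06]
(array([0.4, 0. , 3.8]), array([0. , 0.3, 0.2]))
scene [[0.8023 0.507  0.081 ]
 [0.8131 0.508  0.082 ]] []
side [[1.0081 0.507  0.087 ]
 [1.0089 0.506  0.086 ]] [(0.88, array([301.888, 262.512]))]
[[0.961  0.508  0.082 ]
 [0.9719 0.507  0.081 ]
 [0.9719 0.506  0.081 ]
 [0.9769 0.507  0.082 ]]
```

The pot is still at (0.507, 0.081), within fit noise. Third stroke, without the over-correction.

>>> arm_command(
  commands="0 0 25 0 0.2 0 0; 0 0 30 0 0 0 0; 0 0 28 0 0 0 0; 1 0 6 0 0.3 0 0",
)

```text
time: 19.62
tool_pos: [0.5025, 0.079, 0.1599]
ee_rot: [-3.135, -0.018, 2.679]
wrist_force: [0.2, -0.8, 11.2]
width: 0.0188
```

```bash
python3 - <<'E'
from h import *
st();print(togo(.508,.079,.158,2.675))
E
```

```text
19.62 [0.5025 0.079  0.1599] [-3.135 -0.018  2.679] F [ 0.2 -0.8 11.2] w 0.0188 q [ 0.04  0.02  1.53  0.    1.61 -1.07]
(array([-5. ,  2.4,  1.8]), array([-0.4, -1.1,  0.2]))
```

>>> arm_command(
  commands="-2 1 -5 -0.2 -0.6 0 0; -2 1 -8 -0.2 -0.5 0 0; 0 0 -25 0 0 0 0; 0 0 -30 0 0 0 0; 0 0 -25 0 0 0 0; 0 0 0 0 0 0 0; 0 0 0 0 0 0 0",
)

```text
time: 20.5
tool_pos: [0.5091, 0.0792, 0.2626]
ee_rot: [3.136, 0.011, 2.679]
wrist_force: [0.4, -0.1, -1.1]
width: 0.0186
```

>>> arm_command(
  commands="0 0 -30 0 0 0 0; 0 0 -35 0 0 0 0; 0 0 0 0 0 0 0",
)

```text
time: 20.88
tool_pos: [0.5071, 0.0792, 0.3248]
ee_rot: [3.14, 0.005, 2.679]
wrist_force: [-0.0, -0.9, -0.9]
width: 0.0187
```

```bash
python3 - <<'E'
from h import *
st();print(togo(.493,.3955,.32,2.675))
E
```

```text
20.88 [0.5071 0.0792 0.3248] [3.14  0.005 2.679] F [-0.  -0.9 -0.9] w 0.0187 q [ 0.04  0.01  1.22 -0.    1.91 -1.06]
(array([153.7, 276.8,   4.6]), array([0.1, 0.3, 0.2]))
```

Three strokes are done. Carrying the brush back over the stand, whose centre I fitted at (0.491, 0.396).

>>> arm_command(
  commands="20 37 0 0 0 0 0; 27 48 0 0 0 0 0; 27 48 0 0 0 0 0; 27 48 0 0 0 0 0; 27 48 0 0 0 0 0; 25 46 0 0 0 0 0; 0 0 0 0 0 0 0; 0 0 0 0 0 0 0",
)

```text
time: 21.88
tool_pos: [0.49, 0.4001, 0.2988]
ee_rot: [-3.116, -0.013, 2.675]
wrist_force: [0.3, -0.1, -1.1]
width: 0.0187
```

```bash
python3 - <<'E'
from fit import *
S={n:snap(n) for n in("scene","side")}
t=robot.get_obs()["tool_pos"];st();print(togo(.493,.3955,.29,2.675))
R=[(.043,.075),(.037,.075)];c=fit(list(S.values()),(.491,.394),R)[0];print("stand",c)
v=[]
for n in S:
    i=cv2.resize(S[n]["img"],None,fx=4,fy=4,interpolation=cv2.INTER_CUBIC)
    for z,r,col in((t[2]-.155,.022,(0,0,255)),(t[2]-.149,.027,(0,0,255)),(t[2]-.08,.027,(0,0,255)),(.075,.043,(255,0,0))):
        q=c[1:] if z==.075 else t+[-.0019,.0006,0]
        for u in projs(S[n],circ(q,r,z,60)): cv2.circle(i,tuple(int(round(k*4+1.5)) for k in u),0,col,-1)
    x,y=[int(k) for k in projs(S[n],np.array([[t[0],t[1],.16]]))[0]*4]
    v.append(i[y-220:y+330,x-200:x+200])
cv2.imwrite("pics/c7.png",np.hstack(v))
E
```

```text
21.98 [0.4902 0.3995 0.2993] [-3.117 -0.013  2.674] F [-0.2 -0.7 -1.4] w 0.0189 q [ 0.59  0.3   0.93 -0.    1.93 -0.51]
(array([-4.5, -2.1,  9.3]), array([-1.4, -0.8, -0.1]))
stand [0.4984 0.492  0.397 ]
```

View pics/c7.png

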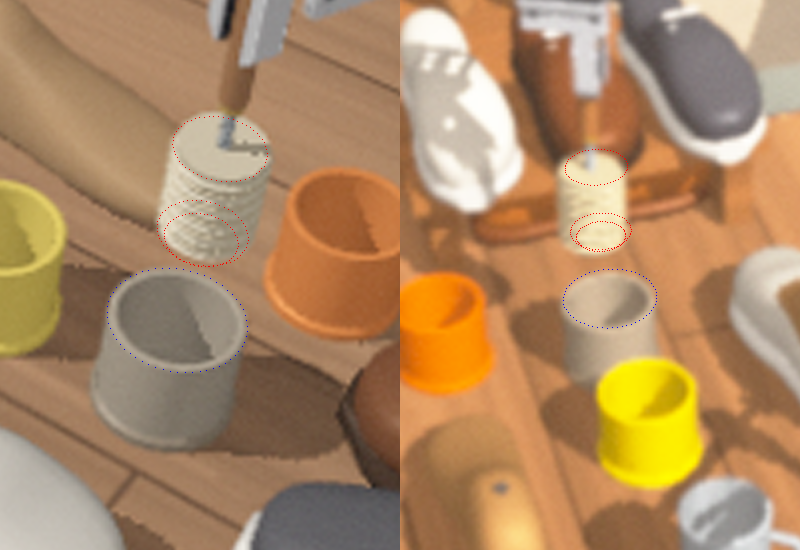

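In the picture the head hangs over the stand at (213,185) left, with the stand rim at (177,320). The tool is tilted about 1.6°, so I straighten it before going down.

>>> arm_command(
  commands="-4 -2 0 -1.4 -0.8 0 0; 0 0 0 0 0 0 0",
)

```text
time: 22.22
tool_pos: [0.4937, 0.3934, 0.3001]
ee_rot: [3.139, 0.003, 2.671]
wrist_force: [-0.2, 0.6, -1.3]
width: 0.0191
```

```bash
python3 - <<'E'
from h import *
st();print(togo(.4935,.396,.24,2.675))
E
```

```text
22.23 [0.4937 0.3934 0.3001] [3.139e+00 3.000e-03 2.671e+00] F [-0.2  0.6 -1.3] w 0.0191 q [ 0.58  0.28  0.97 -0.    1.9  -0.52]
(array([ 1.5,  2. , 60.1]), array([ 0.1,  0.2, -0.2]))
```

>>> arm_command(
  commands="1 2 25 0 0 0 0; 0 0 25 0 0 0 0; 0 0 10 0 0 0 0",
)

```text
time: 22.6
tool_pos: [0.4955, 0.3939, 0.243]
ee_rot: [3.132, 0.007, 2.667]
wrist_force: [0.1, -0.1, -1.3]
width: 0.0188
```

```bash
python3 - <<'E'
from h import *
st();print(togo(.4935,.396,.165,2.675))
E
```

```text
22.6 [0.4955 0.3939 0.243 ] [3.132 0.007 2.667] F [ 0.1 -0.1 -1.3] w 0.0188 q [ 0.58  0.26  1.09 -0.    1.77 -0.51]
(array([ 3.3,  0.2, 78. ]), array([ 0.5,  0.4, -0.5]))
```

>>> arm_command(
  commands="3 1 20 0.5 0.4 0 0; 0 0 25 0 0 0 0; 0 0 20 0 0 0 0",
)

```text
time: 22.98
tool_pos: [0.4947, 0.3968, 0.1781]
ee_rot: [3.136, 0.002, 2.666]
wrist_force: [0.3, 0.2, -2.2]
width: 0.0189
```

```bash
python3 - <<'E'
from h import *
st();print(togo(.4935,.396,.162,2.675))
E
```

```text
22.98 [0.4947 0.3968 0.1781] [3.136e+00 2.000e-03 2.666e+00] F [ 0.3  0.2 -2.2] w 0.0189 q [ 0.59  0.28  1.2   0.    1.65 -0.51]
(array([ 0.7, -1.3, 16.1]), array([ 0.3,  0.1, -0.5]))
```

>>> arm_command(
  commands="1 -1 8 0.3 0 0 0; 0 0 4 0 0 0 0; 0 0 3 0 0 0 0; 0 0 2 0 0 0 0",
)

```text
time: 23.48
tool_pos: [0.4933, 0.3966, 0.1611]
ee_rot: [3.141, 0.002, 2.666]
wrist_force: [-1.3, -1.5, 5.7]
width: 0.0188
```

```bash
python3 - <<'E'
from h import *
st();print(togo(.4935,.396,.161,2.675))
E
```

```text
23.48 [0.4933 0.3966 0.1611] [3.141e+00 2.000e-03 2.666e+00] F [-1.3 -1.5  5.7] w 0.0188 q [ 0.59  0.28  1.23 -0.    1.63 -0.51]
(array([-0.4, -0.4,  0.1]), array([ 0. ,  0.1, -0.5]))
```

The brush rests on the stand's floor, upright. Release, then back off straight up.

>>> arm_command(
  commands="0 0 0 0 0 0 0.3; 0 0 0 0 0 0 0.5; 0 0 0 0 0 0 0.8; 0 0 0 0 0 0 0.8; 0 0 -15 0 0 0 0.8; 0 0 -30 0 0 0 0.8; 0 0 -50 0 0 0 0.8; 0 0 -50 0 0 0 0.8; 0 0 0 0 0 0 0.8",
)

```text
time: 24.6
tool_pos: [0.4933, 0.3968, 0.3157]
ee_rot: [3.136, 0.005, 2.666]
wrist_force: [-0.4, 0.9, -0.0]
width: 0.0751
```

```bash
python3 - <<'E'
from fit import *
st()
S={n:snap(n) for n in("scene","side","wrist")}
cv2.imwrite("pics/f.png",np.hstack([S["scene"]["img"][100:460,160:560],S["side"]["img"][100:460,180:580]]))
for q,z in(("brush",.006),("stand",0),("pot",0),("lamp_knob",.317),("tumbler",0),("shoe",0),("bare_last",0),("tin",0),("hammer",0)):
    for n in("scene","side"):
        print(q,n,[(c,np.round(onz(S[n],u,z),3)[:2]) for c,u in pt(q,S[n])[:3]])
print("potfit",fit([S["scene"],S["side"]],(.506,.080),[(.0375,.105),(.033,.105)])[0],"standfit",fit([S["scene"],S["side"]],(.491,.395),[(.043,.075),(.037,.075)])[0])
E
```

```text
24.6 [0.4933 0.3968 0.3157] [3.136 0.005 2.666] F [-0.4  0.9 -0. ] w 0.0751 q [ 0.59  0.28  0.93 -0.    1.92 -0.51]
brush scene [(0.9, array([0.48 , 0.398]))]
brush side [(0.75, array([0.487, 0.376]))]
stand scene [(0.97, array([0.496, 0.27 ])), (0.77, array([0.333, 0.438]))]
stand side [(0.7, array([0.494, 0.253])), (0.57, array([0.335, 0.449]))]
pot scene [(0.96, array([0.507, 0.09 ]))]
pot side [(0.91, array([0.499, 0.08 ]))]
lamp_knob scene [(0.79, array([ 0.55 , -0.167]))]
lamp_knob side []
tumbler scene [(0.83, array([ 0.508, -0.376]))]
tumbler side [(0.86, array([ 0.511, -0.385]))]
shoe scene [(0.78, array([0.679, 0.332])), (0.4, array([ 0.209, -0.523]))]
shoe side [(0.68, array([0.679, 0.344]))]
bare_last scene [(0.58, array([0.332, 0.219])), (0.5, array([ 0.63, -0.43]))]
bare_last side [(0.85, array([0.346, 0.208]))]
tin scene [(0.83, array([ 0.677, -0.219]))]
tin side [(0.67, array([ 0.677, -0.22 ]))]
hammer scene [(0.58, array([ 0.336, -0.227]))]
hammer side [(0.75, array([ 0.335, -0.22 ]))]
potfit [0.7669 0.506  0.081 ] standfit [0.5512 0.492  0.397 ]
```

View pics/f.png

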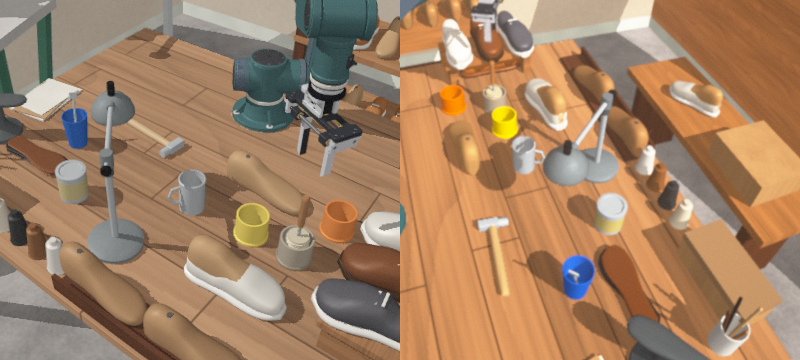

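The picture shows the brush upright in the grey stand at (297,235) and the gripper clear above it. The pot at (188,192) is where it was, the lamp stands aside with its shade at (112,105), and everything else is in place. I'm handing the job in.

```bash
python3 -c "
from bench import robot
print(robot.close_job())"
```

```text
the job is handed in; nothing more can be done
None
```

The job is handed in at about 25 s of the 62 s allowed. All the steps were done in the order asked.

- **Lamp:** I swung it towards -y by its knob, to about (0.54, -0.16). The shade stands about 0.14 m clear of the pot's rim, by my estimate.
- **Brushing:** Three strokes, each touching the pot's floor (wrist force about 10, 23 and 11 N) and rising until the bristle end was at the rim, about 0.102 to 0.108 m up. On strokes two and three the tool drifted about 5 mm sideways and tilted about 1° near the floor. I corrected it each time, and the side force stayed under 2 N.
- **Brush:** It stands upright in the grey stand again, released, with the gripper clear.

**Last checks:**
- **Pot:** fitted at (0.506, 0.081), against (0.506, 0.080) before brushing.
- **Stand:** fitted at (0.492, 0.397), against (0.491, 0.396) before the brush went back.
- **Bystanders:** those I re-checked are where they were, within network noise of about 1.5 cm. I didn't re-measure the soles; they look undisturbed in the last picture.

**Checks that failed or disagreed:**
- In the last look the network reported only the yellow and orange look-alikes as stands, so the stand's position rests on my rim fit and the picture.
- It also missed the lamp knob in the side view, and its two readings of the brush differed by about 2 cm in y.
- An earlier silhouette fit of the brush head failed, so I took its offset from a picture overlay instead.

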